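# Lay a steel channel across the taller paint stand

## Robot

A 6-joint arm with a two-finger parallel gripper is mounted at the origin on a cart in front of the work surface, level with it; the furniture and walls round the work are solid. World frame = base frame: x ahead of the robot, y to its left, z up, the work surface at z = 0. Lengths are in m, angles in rad, forces in N, time in s.
With the tool pointing down it reaches from about 0.325 to 0.85 m from the base axis. Payload 4.4 kg.
Tool frame: the origin (TCP) lies midway between the tips of the shut fingers; the grasp point (between the pads) lies 19 mm behind it; z points along the fingers, y is the line along which they close (so a half turn about z gives the same grasp; the last joint's range is limited). The gripper opens to 94 mm and grips with 3 to 60 N. Pads are 16 mm wide; open, the fingers measure 119 mm over their backs; the gripper's body (75 mm by 177 mm) begins 78 mm behind the grasp point.
Start: joints at [-1.317, 0.207, 1.542, -0, 1.393, -0.15], TCP at [0.226, -0.529, 0.205] pointing down, gripper open.
Joint ranges: [-2.73, 2.73], [-0.86, 2.22], [0.23, 2.46], [-1.11, 4.25], [0.08, 2.63], [-2.82, 2.82]. Speed limits (rad/s): [2.79, 2.79, 3.14, 3.14, 3.14, 3.14].

## Interface

Orientations are given as a rotation vector (axis times angle).
In Python, from station import r, planner, readout, snapshot, calibration gives the robot as it stands. The module is installed in compiled form; this text tells all that it offers. Calls block until the motion is done:
- r.move_to(position, orientation): joint-space move of the TCP to a pose.
- r.line_to(position, feed=0.15, attitude=None, f_stop=None): straight line of the TCP; attitude=None keeps the orientation; feed is the mean speed in m/s. With f_stop (N) it stops when the force on the tool has changed by that much, and returns True; else False.
- r.move_joints(angles): joint-space move.
- r.set_gripper(opening, grip_force=None): finger opening in m; grip_force is the grip in N (None keeps the last); returns when the fingers have stopped.
- r.sleep(seconds).
- planner.solve_ik(position, orientation): joint angles nearest the present ones, or None.
- readout.read_state(): the state.
- snapshot(name): name is "side" or "top"; returns the picture (384x512x3 uint8, red, green, blue); there is no depth.
- calibration(name): a dict with "fovy" (degrees; the focal length in pixels is half the picture's height over the tangent of half this angle, whatever the lens; pixels are square), "cx", "cy" (the principal point, pixels), "position" and "attitude" of the camera in the world. Camera axes: x right, y down, z forward; pixel columns grow to the right and rows downward; lengths in m; the calibration is good to about 2 mm. A picture is of the moment at which its call begins. calibration takes no time and is no camera call.
A pose or a line that the arm cannot do raises r.MotionError and nothing moves.
- r.hand_in(): hands the job in; it is judged then, once.
The state is a dict: "clock": time; "joints": joint angles; "qvel": joint speeds; "joint_efforts": joint torques, N m; "tcp_pos": TCP position; "tcp_rot": TCP orientation; "force": force on the tool from outside, world axes, zero at the start; "moment": the same for the moment, N m; "opening": finger opening in m; "gripper_force": force on a finger pad.
Only numpy, scipy, OpenCV 4.12 (cv2) and the standard library are available. Lean on these libraries where they do the work, as an engineer would, in place of code of your own. Each camera call takes 0.05 s, during which the arm holds its last target. There are 200 camera calls.

## Task

Get the steel channel ready for priming: lay it, hollow side down as it lies now, across both bars of the taller of the two paint stands, centred and square to the bars, and let it go. Leave the wooden block where it is.

Things in the scene. Friction and masses are not known exactly. Their poses are not given: they have to be found in the camera images.
- channel: a bent grey steel channel (U profile), 42 mm wide (x), 200 mm long (y), 36 mm high (z), sheet about 2.5 mm thick, about 0.55 kg. It starts on the bench with the open side down, flat web on top. Origin: centre of its underside; y runs along its length, z up. It can be gripped from above at the middle, across its 42 mm width.
- tall_stand: the taller paint stand, fixed to the bench: a wooden foot 84 mm (x) x 140 mm (y) x 15 mm with two narrow dark steel bars on thin posts, bar tops 100 mm above the bench. Each bar is 80 mm long along x, 12 mm wide; the bars' centre lines lie at y = -50 and +50 mm, with nothing between them above the foot. Origin: centre of the underside of the foot; z up. The channel is to lie along y, over both bars.
- tall_stand_top (a point): the point midway between the two bars of the taller stand, level with their tops (100 mm above the bench); axes as the stand's: x along the bars, y across from bar to bar, z up
- low_stand: the lower paint stand, fixed to the bench, of the same make and plan but with its bar tops only 45 mm above the bench; not to be used. Origin: centre of the underside of its foot
- wood_block: a plain loose softwood block, 62 mm (x) x 110 mm (y) x 38 mm high, lying on the bench behind the stands; it stays where it is. Origin: centre of its underside

How it is judged:
At the end, for the whole second after the job is handed in: The channel rests, hollow side down and level, on both bars of the taller stand: its middle within 20 mm along the bars and 25 mm across them of the stand's middle, its length square to the bars within 12 degrees, at rest (x of channel in the frame of tall_stand_top between -0.02 and 0.02 m and y of channel in the frame of tall_stand_top between -0.025 and 0.025 m and z of channel in the frame of tall_stand_top between -0.005 and 0.005 m and angle between the y axis of channel and the y axis of tall_stand, either way round below 0.21 rad and angle between channel's own z axis and vertical below 0.1 rad and linear speed of channel below 0.02 m/s); the robot touches nothing.
It fails at once if the wooden block is moved by more than 25 mm (distance of wood_block from where it was at the start of the episode above 0.025 m).
It also fails if it takes over 42 s, if anything falls off the work surface, if the arm or the gripper's body presses on something with over 40 N, if the wrist force passes 120 N, or if a joint passes its speed limit or range.

## Working session

There is one attempt and no reset: what is moved stays moved. The work goes in short steps, each a Python script; the robot and the scene stay as the last script left them, time stands still between calls to the robot, and variables do not carry over. Pictures are saved under pics/ and viewed, at most 10 in all, crops included, and the job is handed in when it is done.

```bash
mkdir -p pics; python3 - <<'E'
from station import *
import cv2
for n in("side","top"):
    cv2.imwrite(f"pics/{n}0.png",snapshot(n)[:,:,::-1]); print(calibration(n))
print(readout.read_state()["clock"])
E
```

```text
{'fovy': 57.618787180266054, 'cx': 260.9732674982927, 'cy': 187.57434080494806, 'position': array([0.37033845, 0.9030907 , 0.56517685]), 'attitude': array([-0.37055493,  2.53320787, -1.52286214])}
{'fovy': 55.95092215912617, 'cx': 256.42875549203086, 'cy': 193.9639816717179, 'position': array([0.44802526, 0.02638704, 1.00628367]), 'attitude': array([-2.11689893,  2.12789313, -0.2239901 ])}
0.1
```

View pics/side0.png

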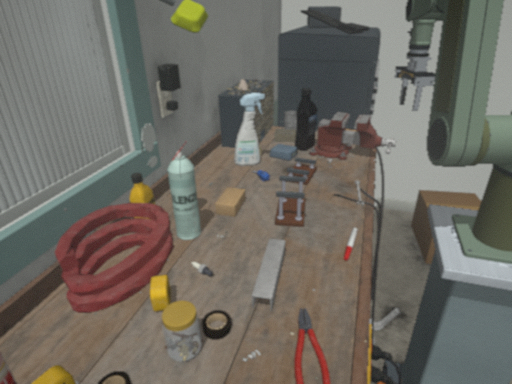

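View pics/top0.png

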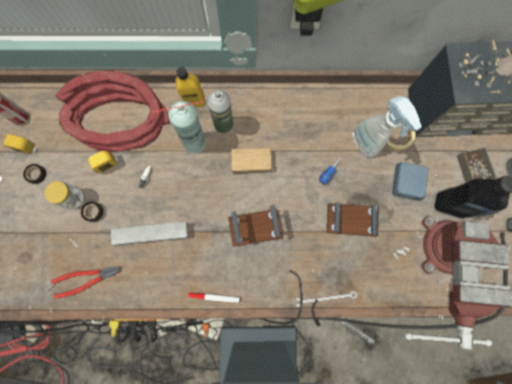

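The side picture shows the channel at about (269,270), with one stand at about (291,205) and the other at about (300,172). In the top picture the channel is at about (149,233), the stands at (256,227) and (352,219), and the block at (252,160). I'll zoom in on the stands and channel to see which stand is taller.

```bash
python3 - <<'E'
import cv2,numpy as np
t=cv2.imread("pics/top0.png");s=cv2.imread("pics/side0.png")
a=cv2.resize(t[195:255,215:395],None,fx=4,fy=4,interpolation=cv2.INTER_CUBIC)
b=cv2.resize(s[150:310,240:340],None,fx=3.6,fy=3.6,interpolation=cv2.INTER_CUBIC)
c=np.zeros((580,780,3),np.uint8)
cv2.imwrite("pics/z1.png",a);cv2.imwrite("pics/z2.png",b)
E
```

```text
(no output)
```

View pics/z1.png

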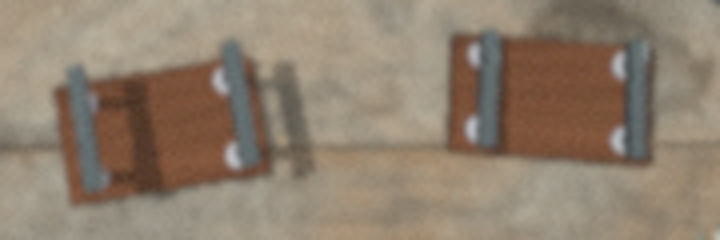

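View pics/z2.png

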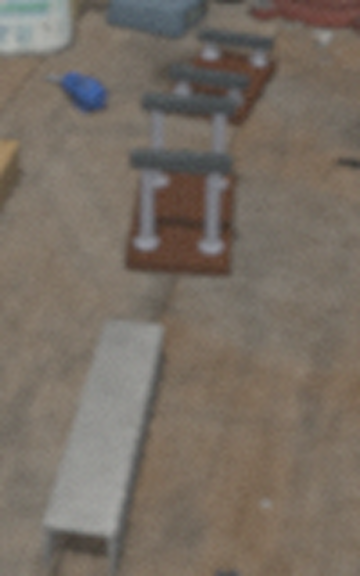

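The zooms show that the left stand in the top view is the taller one: its posts are long and its shadows are offset. Its bars run (75,68)-(96,190) and (231,42)-(250,165) in the 4x crop. Next I cast rays.

```bash
cat >h.py <<'E'
import numpy as np,cv2
from scipy.spatial.transform import Rotation as R
from station import *
def ray(n,uv):
    c=calibration(n); f=192/np.tan(np.radians(c["fovy"]/2)); uv=np.atleast_2d(uv).astype(float)
    d=np.c_[(uv[:,0]-c["cx"])/f,(uv[:,1]-c["cy"])/f,np.ones(len(uv))]
    return c["position"],R.from_rotvec(c["attitude"]).apply(d)
def plane(n,uv,z):
    p,d=ray(n,uv); return p+d*((z-p[2])/d[:,2])[:,None]
def down(psi): # tool z down, tool y (closing line) at angle psi in world xy
    y=np.array([np.cos(psi),np.sin(psi),0]); z=np.array([0,0,-1.]); return R.from_matrix(np.c_[np.cross(y,z),y,z]).as_rotvec()
def blob(im,mask,seed):
    n,l,_,_=cv2.connectedComponentsWithStats(mask.astype(np.uint8)); m=(l==l[seed[1],seed[0]]).astype(np.uint8)
    c=max(cv2.findContours(m,cv2.RETR_EXTERNAL,cv2.CHAIN_APPROX_NONE)[0],key=cv2.contourArea)
    return cv2.minAreaRect(c),c
E
python3 - <<'E'
from h import *
np.set_printoptions(precision=4,suppress=True)
b=np.array([(75,68),(96,190),(231,42),(250,165)])/4+[215,195]-.375
P=plane("top",b,.1);print(P)
m1=(P[0]+P[1])/2;m2=(P[2]+P[3])/2
print("stand",(m1+m2)/2,"sep",m1-m2,np.linalg.norm(m1-m2),"yaw of y axis",np.arctan2(*(m1-m2)[[1,0]]))
bs=np.array([(131,158),(232,162),(143,101),(240,105)])/3.6+[240,150]-.36
print("side",plane("side",bs,.1))
im=cv2.imread("pics/top0.png")
hsv=cv2.cvtColor(im,cv2.COLOR_BGR2HSV)
print(hsv[233,149],hsv[215,149])
m=(hsv[...,1]<45)&(hsv[...,2]>120)
rect,c=blob(im,m,(149,233)); print(rect)
Q=plane("top",cv2.boxPoints(rect),.036);print("chan",Q,Q.mean(0),np.linalg.norm(Q-np.roll(Q,1,0),axis=1))
cs=np.array([(105,322),(163,324),(116,531),(46,524)])/3.6+[240,150]-.36
S=plane("side",cs,.036);print("chan side",S,S.mean(0))
print("block",plane("top",[(252,160)],.038))
E
```

```text
[[ 0.5849  0.0736  0.1   ]
 [ 0.5081  0.06    0.1   ]
 [ 0.6011 -0.0254  0.1   ]
 [ 0.5231 -0.0362  0.1   ]]
stand [0.5543 0.018  0.1   ] sep [-0.0156  0.0976  0.    ] 0.0988373873680602 yaw of y axis 1.7294717892065845
side [[ 0.5829  0.086   0.1   ]
 [ 0.5074  0.0712  0.1   ]
 [ 0.5985 -0.012   0.1   ]
 [ 0.5194 -0.0265  0.1   ]]
[ 46  14 206] [ 20  38 169]
((143.0, 214.0), (62.0, 88.0), 90.0)
chan [[0.6755 0.4455 0.036 ]
 [0.6746 0.2048 0.036 ]
 [0.5055 0.1995 0.036 ]
 [0.5068 0.4321 0.036 ]] [0.5906 0.3205 0.036 ] [0.1692 0.2407 0.1692 0.2327]
chan side [[0.5684 0.2098 0.036 ]
 [0.5287 0.2007 0.036 ]
 [0.5083 0.3979 0.036 ]
 [0.548  0.404  0.036 ]] [0.5383 0.3031 0.036 ]
block [[0.7392 0.0259 0.038 ]]
```

```bash
python3 - <<'E'
from h import *
np.set_printoptions(precision=4,suppress=True)
hsv=cv2.cvtColor(cv2.imread("pics/top0.png"),cv2.COLOR_BGR2HSV)
m=(hsv[...,1]<28)&(hsv[...,2]>140)
m=cv2.morphologyEx(m.astype(np.uint8),cv2.MORPH_OPEN,np.ones((3,3)))
m[:,:100]=0;m[:,200:]=0;m[:215]=0;m[250:]=0
rect,c=blob(None,m,(149,233)); print(rect)
Q=plane("top",cv2.boxPoints(rect),.036);print(Q.mean(0),np.linalg.norm(Q-np.roll(Q,1,0),axis=1))
e=[Q[1]-Q[0],Q[2]-Q[1]];e=max(e,key=np.linalg.norm);yaw=np.arctan2(e[1],e[0])%np.pi;print("yaw",yaw)
for p in [(.538,.303,.15),(.538,.303,.008),(.554,.02,.108),(.554,.02,.25)]:
  for k in (-np.pi/2,np.pi/2): print(p,k,planner.solve_ik(np.array(p),down((yaw if p[1]>.1 else 1.7295)+k)))
E
```

```text
((148.21597290039062, 232.5886688232422), (16.652645111083984, 76.10209655761719), 84.42780303955078)
[0.5391 0.3036 0.036 ] [0.0447 0.2024 0.0448 0.2006]
yaw 1.664229803055605
(0.538, 0.303, 0.15) -1.5707963267948966 [ 0.3729  0.3425  1.4884 -0.      1.3107  0.2794]
(0.538, 0.303, 0.15) 1.5707963267948966 None
(0.538, 0.303, 0.008) -1.5707963267948966 [ 0.3729  0.5143  1.5741 -0.      1.0531  0.2794]
(0.538, 0.303, 0.008) 1.5707963267948966 None
(0.554, 0.02, 0.108) -1.5707963267948966 [-0.12    0.2629  1.6868 -0.      1.1919 -0.2787]
(0.554, 0.02, 0.108) 1.5707963267948966 None
(0.554, 0.02, 0.25) -1.5707963267948966 [-0.12    0.131   1.5366 -0.      1.474  -0.2787]
(0.554, 0.02, 0.25) 1.5707963267948966 None
```

```bash
python3 - <<'E'
from h import *
np.set_printoptions(precision=4,suppress=True)
o=readout.read_state()["tcp_rot"]
r.line_to(np.array([.226,-.529,.36]))
r.move_to(np.array([.40,-.02,.36]),down(1.664-np.pi/2))
r.move_to(np.array([.5388,.3034,.15]),down(1.664-np.pi/2))
print(r.line_to(np.array([.5388,.3034,.008]),feed=.08,f_stop=8))
s=readout.read_state();print(s["clock"],s["tcp_pos"],s["force"])
r.set_gripper(.03,40)
s=readout.read_state();print(s["clock"],s["opening"],s["gripper_force"],s["force"])
r.line_to(np.array([.5388,.3034,.08]),feed=.1)
s=readout.read_state();print(s["clock"],s["opening"],s["force"],s["moment"])
cv2.imwrite("pics/side1.png",snapshot("side")[:,:,::-1]);cv2.imwrite("pics/top1.png",snapshot("top")[:,:,::-1])
E
python3 -c "
import cv2
s=cv2.imread('pics/side1.png');cv2.imwrite('pics/s1.png',cv2.resize(s[120:320,200:400],None,fx=2.9,fy=2.9))"
```

```text
False
6.6667 [0.5392 0.3036 0.0086] [-0.1485 -0.5569 -0.4733]
7.525 0.041181806570049835 39.99790593981743 [ 0.9693 -0.6615 -0.3941]
8.3917 0.041307044865547614 [ 0.9124 -0.1783 -3.5027] [-0.0546 -0.1107  0.0133]
```

View pics/s1.png

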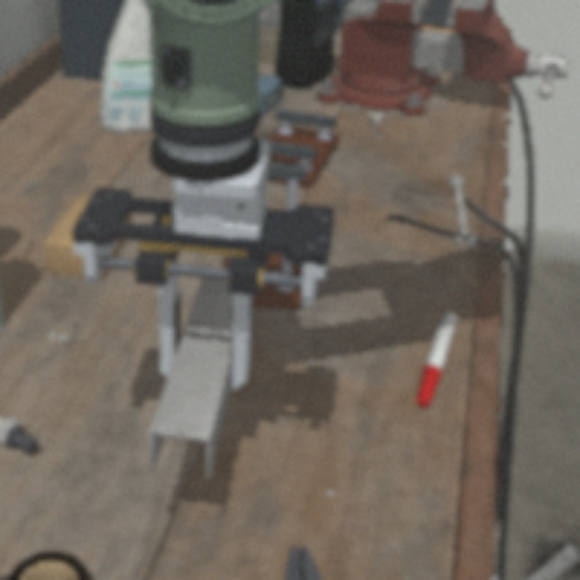

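The channel is held between the fingers. Its near-end web corners are at about (153,431) and (214,441) in the crop. I'll check for droop there and again after raising.

```bash
python3 - <<'E'
from h import *
np.set_printoptions(precision=4,suppress=True)
uv=np.array([(153,431),(214,441)])/2.9+[200,120]-.33
for z in (.098,.108,.118): print(z,plane("side",uv,z).mean(0))
r.line_to(np.array([.5388,.3034,.24]),feed=.12)
r.sleep(.3)
s=readout.read_state();print(s["clock"],s["opening"],s["force"],s["moment"])
c=np.array([.5535,.021])
r.move_to(np.array([*c,.24]),down(1.7295-np.pi/2)); r.sleep(.3)
s=readout.read_state();print(s["clock"],s["opening"],s["force"],s["moment"],s["tcp_pos"])
a=snapshot("side")[:,:,::-1];b=snapshot("top")[:,:,::-1]
cv2.imwrite("pics/v2.png",np.hstack([cv2.resize(a[60:260,220:350],None,fx=2.9,fy=2.9),cv2.resize(b[130:330,190:330],None,fx=2.9,fy=2.9)]))
E
```

```text
0.098 [0.5284 0.3926 0.098 ]
0.108 [0.525  0.4036 0.108 ]
0.118 [0.5217 0.4145 0.118 ]
10.275 0.041074984585594373 [-0.1029 -1.0077 -4.1991] [-0.0186 -0.052  -0.0367]
11.6667 0.04135874890404469 [ 0.6208 -0.8811 -3.4379] [-0.0919 -0.067  -0.0308] [0.5536 0.022  0.2399]
```

View pics/v2.png

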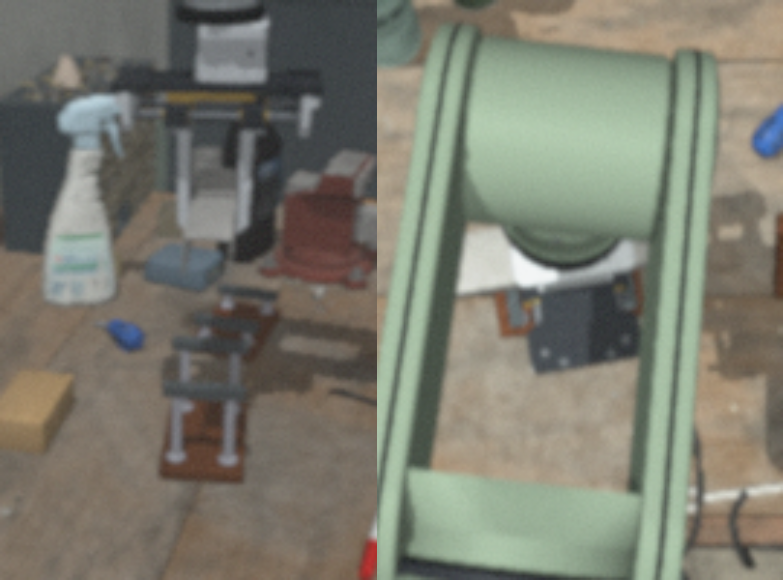

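The channel hangs level over the tall stand, with the side view showing it above the bars. Now I'll lower until contact.

```bash
python3 - <<'E'
from h import *
np.set_printoptions(precision=4,suppress=True)
c=[.5535,.021]
r.line_to(np.array([*c,.125]),feed=.1)
print(r.line_to(np.array([*c,.104]),feed=.02,f_stop=4))
s=readout.read_state();print(s["clock"],s["tcp_pos"],s["force"],s["moment"])
r.set_gripper(.07); r.sleep(.2)
r.line_to(np.array([*c,.25]),feed=.12)
r.move_to(np.array([.40,-.25,.33]),down(.1))
s=readout.read_state();print(s["clock"],s["force"])
a=snapshot("side")[:,:,::-1];b=snapshot("top")[:,:,::-1]
cv2.imwrite("pics/side3.png",a);cv2.imwrite("pics/top3.png",b)
cv2.imwrite("pics/v3.png",np.hstack([cv2.resize(a[120:270,230:360],None,fx=3,fy=3),cv2.resize(b[150:300,190:320],None,fx=3,fy=3)]))
E
```

```text
True
13.8667 [0.5533 0.021  0.1079] [-0.3545 -0.1542  6.0163] [-0.0344 -0.0895 -0.0099]
17.275 [0.2959 0.3333 0.0481]
```

View pics/v3.png

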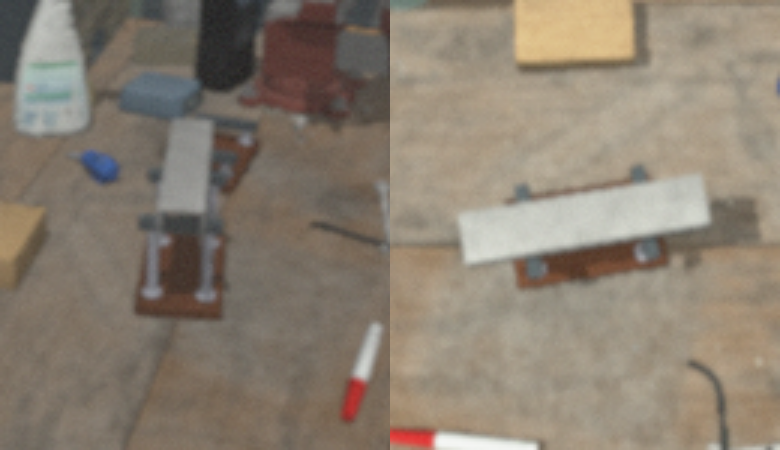

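The channel lies on both bars. Its top-crop corners are about (458,213), (470,265), (710,225) and (700,175), and the block is where it was. Checking the numbers now.

```bash
python3 - <<'E'
from h import *
np.set_printoptions(precision=4,suppress=True)
hsv=cv2.cvtColor(cv2.imread("pics/top3.png"),cv2.COLOR_BGR2HSV)
m=((hsv[...,1]<30)&(hsv[...,2]>140)).astype(np.uint8)
m=cv2.morphologyEx(m,cv2.MORPH_OPEN,np.ones((3,3)));m[:205]=0;m[245:]=0
rect,c=blob(None,m,(254,223));print(rect)
Q=plane("top",cv2.boxPoints(rect),.136);print(Q.mean(0),np.linalg.norm(Q-np.roll(Q,1,0),axis=1))
e=max([Q[1]-Q[0],Q[2]-Q[1]],key=np.linalg.norm);print("yaw",np.arctan2(e[1],e[0])%np.pi)
d=Q.mean(0)[:2]-[.5543,.018];t=1.7295;print("dx,dy in stand",d@[np.sin(t),-np.cos(t)],d@[np.cos(t),np.sin(t)])
S=plane("side",np.array([(174,121),(214,121),(207,214),(160,212)])/3+[230,120]-.33,.136);print("side",S,S.mean(0))
E
```

```text
((253.93240356445312, 223.0946044921875), (19.234682083129883, 84.00788116455078), 80.53767395019531)
[0.5514 0.0214 0.136 ] [0.0464 0.2041 0.0469 0.202 ]
yaw 1.732767747420735
dx,dy in stand -0.002327582614126048 0.003792023452009275
side [[ 0.5868 -0.0676  0.136 ]
 [ 0.5473 -0.0786  0.136 ]
 [ 0.5138  0.1203  0.136 ]
 [ 0.5535  0.1278  0.136 ]] [0.5504 0.0255 0.136 ]
```

Both views agree that the channel is centred to within about 4 mm, square to the bars, and level at 0.136 m.

```bash
python3 -c "
from station import *
print(r.hand_in(), readout.read_state()['clock'])"
```

```text
the job is handed in; nothing more can be done
the job is handed in; nothing more can be done
```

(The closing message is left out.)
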